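# Lever open a tablet's battery hatch and lay in the fresh battery

### The job

Use the pry tool to lever the tablet's hinged back cover open until it leans well back past upright and stays there, without touching the cover with the gripper, then lay the tool flat on the mat or table again. Pick up the fresh flat battery (not the swollen old one), lay it flat between the ribs of the open bay without dropping it, and leave the cover open. Do not disturb the old battery or the dish.

Things in the scene. Friction and masses are not known exactly. Their poses are not given: they have to be found in the camera images.
- tablet: Black rugged tablet, fixed back up on the blue mat in a cradle. 121 mm along x (46 mm before, 75 mm beyond the origin), 234 mm along y with the cradle arms (28 mm high). Origin on its underside, 2 mm above the table; x points away from the robot, z up. The middle, |y| < 68 mm, is a well under the cover, floor at z 10 mm; the bodies beside it are 25 mm high. Front sill 14 mm high, 5 mm thick.
- bay (a point): Centre of the battery bay's floor in the well; axes as the tablet's, the battery's length goes along x. 90 mm (x) by 62 mm (y), bounded by ribs 4 mm high: full-width front and far ribs, and 4 mm thick ribs on the long sides only from 27 to 45 mm off centre in x; their middles are open, for fingers: there the floor is free to 68 mm either side.
- cover (a joint): Hinge angle of the dark grey back cover, rad: 0 shut and level, 1.57 upright, at most 2.6. Stiff hinge: it stays where left. Flat panel, 120 mm from hinge to free edge, 132 mm wide, 5 mm thick. The free edge faces the robot and overhangs the tablet's front by 14 mm, with only air between it and the mat (underside 22 mm above the table when shut).
- cover_lip (a point): Middle of the cover's free edge, on its underside; moves with the cover.
- cover_hinge (a point): Middle of the cover's hinge line, at the level of the shut cover's underside; the line runs along the tablet's y. Axes as the tablet's.
- pry_tool: Pry tool, 180 mm long, 70 g, lying on the mat: black bar handle 95 mm long, 22 wide, 16 high at the -x end, then a flat steel blade 85 mm long, 24 wide, 3 thick at half the handle's height (6.5 to 9.5 mm above the underside). Origin under the middle of its length, on its underside; x points to the blade's tip, z up.
- pry_grip (a point): Point inside the pry tool's handle near its balance point, 20 mm behind the tool's origin, 8 mm above the underside; where to grip it across the 22 mm width.
- pry_tip (a point): Middle of the blade's tip edge, 110 mm ahead of pry_grip, 8 mm above the tool's underside.
- battery: Fresh battery: a flat pale slab with yellow edges, 84 mm (x) by 56 mm (y) by 7 mm thick, 60 g, lying on the mat; the same either way round. Origin at the centre of its underside.
- old_pack: Old swollen battery: same outline (84 by 56 mm) but thicker, 18 mm, with a stepped bulge on top; to be left alone. Origin at the centre of its underside.
- dish: Round steel screw dish, 90 mm across, 30 mm high; to be left alone. Origin at the centre of its underside.
Not all that is in view belongs to the job. Several things have the shape of the pry_tool; the one meant has the colours described above.

How it is judged:
On the way, in this order (a step that is already met when the one before it is completed fails the run):
1. the pry tool lifts the cover (contact force between pry_tool and cover above 0.1 N and value of joint cover above 0.2 rad), for 0.05 s.
2. the cover is open past upright (over 1.85 rad) (value of joint cover above 1.85 rad), for 0.2 s.
3. the battery lies in the bay (horizontal distance between battery and bay below 0.007 m and z of battery in the frame of bay below 0.003 m), for 0.2 s.
At the end, for the whole second after the job is handed in: Cover open over 1.85 rad; fresh battery at rest on the bay floor, within 7 mm of its centre and 3 mm of its height, tilt under 0.06 rad, length within 0.12 rad of the tablet's x; pry tool at rest flat on mat or table (origin under 8 mm, tilt under 0.1 rad) (all of step 3 and value of joint cover above 1.85 rad and z of battery in the frame of bay above -0.003 m and angle between battery's own z axis and vertical below 0.06 rad and angle between the x axis of battery and the x axis of tablet, either way round below 0.12 rad and linear speed of each of battery, pry_tool below 0.02 m/s and height (world z) of pry_tool below 0.008 m and angle between pry_tool's own z axis and vertical below 0.1 rad); the robot touches nothing.
It fails at once if the gripper or arm touches the cover (over 1.5 N) (contact force between any of the fingers, the arm and cover above 1.5 N).
It fails at once if the fresh battery is dropped from more than about 40 mm above the table (contact force between battery and anything else below 0.02 N and height (world z) of battery above 0.045 m).
It fails at once if the old battery is moved more than 20 mm (distance of old_pack from where it was at the start of the episode above 0.02 m).
It fails at once if the dish is moved more than 20 mm (distance of dish from where it was at the start of the episode above 0.02 m).
It also fails if it takes over 72 s, if anything falls off the work surface, if the arm or the gripper's body presses on something with over 40 N, if the wrist force passes 120 N, or if a joint passes its speed limit or range.

### The arm

A 6-joint arm with a two-finger parallel gripper is mounted at the origin on the work surface. World frame = base frame: x ahead of the robot, y to its left, z up, the work surface at z = 0. Lengths are in m, angles in rad, forces in N, time in s.
With the tool pointing down it reaches from about 0.275 to 0.825 m from the base axis. Payload 5.2 kg.
Tool frame: the origin (TCP) lies at the very end of the fingers, on their centre line; the grasp point (between the pads) lies 19 mm behind it (ctrl.hold_point_z is the z of the grasp point in the tool frame, in m); z points along the fingers, y is the line along which they close (so a half turn about z gives the same grasp; the last joint's range is limited). The gripper opens to 93 mm and grips with 3 to 60 N. Pads are 15 mm wide; open, the fingers measure 128 mm over their backs; the gripper's body (75 mm by 188 mm) begins 65 mm behind the grasp point.
Start: joints at [0.977, 0.259, 1.535, -0, 1.348, -0.203], TCP at [0.209, 0.509, 0.219] pointing down, gripper open.
Joint ranges: [-3.14, 3.14], [-0.91, 2.08], [0.19, 2.58], [-1.22, 4.36], [0.22, 2.71], [-3.12, 3.12]. Speed limits (rad/s): [2.57, 2.57, 3.14, 3.14, 3.14, 3.14].

### API

Orientations are given as a unit quaternion [x, y, z, w].
In Python, from bench import ctrl gives the robot as it stands.
- The arm moves only by the shell command python3 -m handwheel 'ROWS' [FORCE]. ROWS is a JSON object of lists of equal length, an entry for each row: "jaw": the opening, from 0 (shut) to 1 (fully open); "translation": the shift along the tool's x, y, z scaled (see below), a list of three; "twist": the turn about the tool's z scaled (see below). A call has 1 to 20 rows; each row is the pose to reach, as a shift and turn from the pose commanded when the call began, along the tool's axes at that moment; what a row does not reach only later rows make up. The controller multiplies each number of a shift by 40 cm and each number of a turn by 0.5 rad. A row lasts 1/12 s, in which the tool goes at most 41.7 mm and 7.16 degrees, less where a joint would pass 70% of its speed; a pose out of reach is approached as far as the arm can. A call with a number of a shift or a turn outside -1 to 1 is refused whole. A call with a gripper value outside its range is refused whole. The fingers move at their own pace and stop on an object; FORCE is the grip in N (left out, the last holds). Time passes only in rows, so rows that repeat a pose let the fingers close. It gives the time, the measured TCP pose, the force, the opening and the grip force at its end, in the units of the state.
- ctrl.sense(): the state, without advancing time (a new reading comes with each control period).
- ctrl.get_image(name): name is "scene" or "side" or "wrist"; returns (picture, depth): 480x640x3 uint8, red, green, blue; 480x640 float32, m along the optical axis (not along the pixel's ray), 0 where there is no reading.
- ctrl.camera_model(name): a dict with "fx", "fy", "cx", "cy" (pixels), "k1" (the pictures are not rectified: a ray, as slopes to the right and down, at radius r is drawn at 1 + k1 r^2 times it, then the intrinsics apply), "eye" and "orientation" of the camera in the world; the wrist camera has in their place "tool_from_camera" (4x4, takes a point from camera to tool coordinates, whose origin is the TCP and whose axes are the flange's). Camera axes: x right, y down, z forward; pixel columns grow to the right and rows downward; lengths in m; the calibration is good to about 2 mm. A picture is of the moment at which its call begins: read the wrist's pose just before it. camera_model takes no time and is no camera call.
- ctrl.close_job(): hands the job in; it is judged then, once.
Trained networks look in the newest picture that a camera, given by its name, has taken for a name from the list of things; names that differ only in an ending like _2 or _b are one class to them, and where a whole thing is asked for, a point or a joint stands for the part that bears it (a point fixed in the world has none). Each returns a list of dicts, best first, with "p" (0 to 1); they miss things now and then, are a little off and sometimes report something else, mostly with a low value. They report only what shows in the picture. A call takes as long as a camera call. They do not tell look-alikes from the thing itself.
- ctrl.outline_of(camera, name): "mask" (480x640 bool, what is visible of it) and "rect" ([left, top, width, height] in pixels, round what is visible of it).
The state is a dict: "time": time; "qpos": joint angles; "qvel": joint speeds; "joint_efforts": joint torques, N m; "eef_pos": TCP position; "tcp_rot": TCP orientation; "force": force on the tool from outside, world axes, zero at the start; "moment": the same for the moment, N m; "gripper_width": opening from 0.0 (shut) to 1.0 (fully open); "grip_force": force on a finger pad.
Only numpy, scipy, OpenCV 4.12 (cv2) and the standard library are available. Lean on these libraries where they do the work, as an engineer would, in place of code of your own. Each camera call takes 0.05 s, during which the arm holds its last target. There are 200 camera calls.

## Working session

There is one attempt and no reset: what is moved stays moved. The work goes in short steps, Python scripts to look and compute and a shell command to move; the robot and the scene stay as the last step left them, time stands still between calls to the robot, and variables do not carry over. Pictures are saved under pics/ and viewed, at most 10 in all, crops included, and the job is handed in when it is done.

```bash
ls; mkdir -p pics; python3 - <<'E'
from bench import ctrl
import cv2, numpy as np
s=ctrl.sense(); print({k:np.round(v,3).tolist() for k,v in s.items()}); print(ctrl.hold_point_z)
for n in ("scene","side","wrist"):
    im,d=ctrl.get_image(n); cv2.imwrite(f"pics/{n}0.png",im[...,::-1]); np.save(f"pics/{n}0.npy",d)
    print(n,ctrl.camera_model(n))
a=cv2.imread("pics/scene0.png")
E
```

```text
pics
{'time': 0.0, 'qpos': [0.977, 0.259, 1.536, 0.0, 1.348, -0.203], 'qvel': [-0.002, 0.001, -0.0, -0.0, -0.001, 0.001], 'joint_efforts': [-0.001, -43.732, -28.4, 0.072, 0.041, -0.0], 'eef_pos': [0.209, 0.508, 0.218], 'tcp_rot': [0.194, 0.981, -0.001, -0.0], 'force': [-0.152, -0.615, 0.284], 'moment': [0.001, 0.024, -0.003], 'grip_force': 0.0, 'gripper_width': 1.0}
-0.0188
scene {'fx': 509.033062892908, 'fy': 509.033062892908, 'cx': 307.286869310147, 'cy': 230.94886170240292, 'k1': -0.08885383205036615, 'eye': array([1.3134348 , 0.44275178, 0.97311962]), 'orientation': array([ 0.39937164,  0.83024448, -0.35192688, -0.16535982])}
side {'fx': 436.3000957425052, 'fy': 436.3000957425052, 'cx': 315.89684437888997, 'cy': 238.96287202519443, 'k1': -0.07744671792425462, 'eye': array([ 0.29613925, -0.9130129 ,  0.79910772]), 'orientation': array([ 0.90396346, -0.15130628,  0.05895341, -0.39557676])}
wrist {'fx': 390.13691424705786, 'fy': 390.13691424705786, 'cx': 323.5147756278085, 'cy': 243.24269525804354, 'k1': -0.025417049776901127, 'tool_from_camera': array([[ 1.74307480e-04, -9.58365896e-01, -2.85542956e-01,
         7.89877636e-02],
       [ 9.99999914e-01,  2.74189491e-04, -3.09818154e-04,
        -3.71938072e-04],
       [ 3.75212031e-04, -2.85542877e-01,  9.58365861e-01,
        -1.66588168e-01],
       [ 0.00000000e+00,  0.00000000e+00,  0.00000000e+00,
         1.00000000e+00]])}
```

View pics/scene0.png

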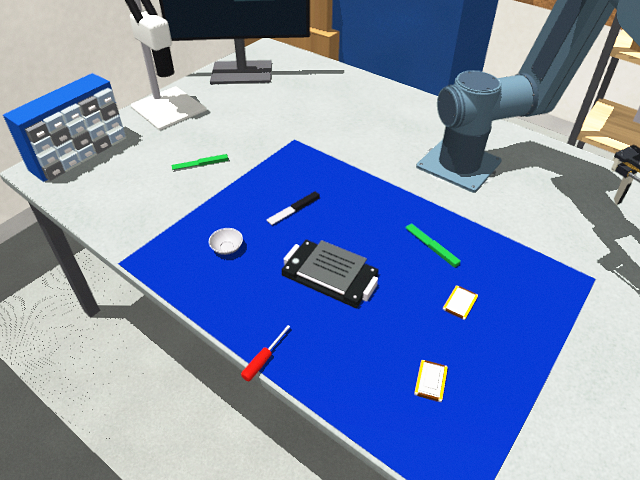

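View pics/side0.png

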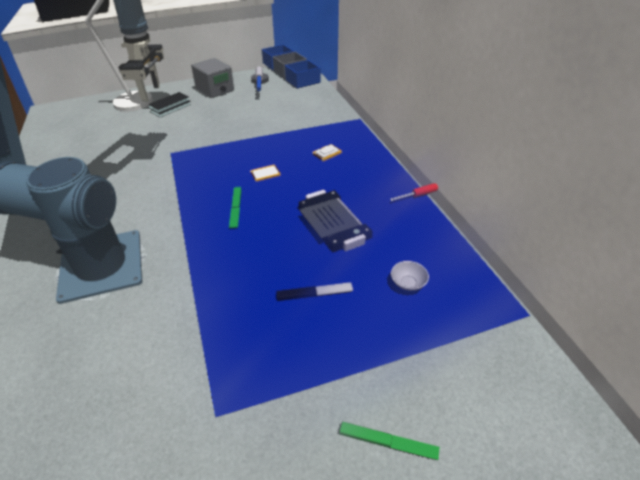

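Scene view: the pry tool with black handle and steel blade is at scene (293,208). Green look-alikes are at (200,162) and (433,245), and a red screwdriver at (267,352). The tablet is at (332,272) and the dish at (226,241). The battery candidates are at (460,301) and (432,380), to be told apart by height.

```bash
cat > h.py <<'E'
from bench import ctrl
import cv2, numpy as np
from scipy.spatial.transform import Rotation as R
def cam(n):
    m=ctrl.camera_model(n)
    if n=="wrist":
        s=ctrl.sense(); T=np.eye(4); T[:3,:3]=R.from_quat(s["tcp_rot"]).as_matrix(); T[:3,3]=s["eef_pos"]
        return m,T@m["tool_from_camera"]
    T=np.eye(4); T[:3,:3]=R.from_quat(m["orientation"]).as_matrix(); T[:3,3]=m["eye"]; return m,T
def cloud(m,T,d):
    v,u=np.mgrid[:480,:640].astype(float)
    K=np.array([[m["fx"],0,m["cx"]],[0,m["fy"],m["cy"]],[0,0,1]])
    # k1 model: distorted = x(1+k1 r^2)
    p=cv2.undistortPointsIter(np.stack([u.ravel(),v.ravel()],1)[:,None],K,np.array([m["k1"],0,0,0,0.]),None,None,(3,30,1e-9))[:,0]
    P=np.c_[p,np.ones(len(p))]*d.reshape(-1,1)
    return (P@T[:3,:3].T+T[:3,3]).reshape(480,640,3)
def shot(n):
    m,T=cam(n); im,d=ctrl.get_image(n); return im,d,cloud(m,T,d)
def rect(P):
    (c,s,a)=cv2.minAreaRect(P[:,:2].astype(np.float32)*1000); 
    if s[0]<s[1]: s=s[::-1]; a+=90
    return np.round(c,1),np.round(s,1),round((a+90)%180-90,1)
E
python3 - <<'E'
from h import *
for n in ("scene","side"):
    im,d,C=shot(n)
    np.save(f"pics/{n}C.npy",C)
    for name in ("tablet","cover","pry_tool","battery","old_pack","dish"):
        for o in ctrl.outline_of(n,name):
            if o["p"]<.3: continue
            k=o["mask"]&(d>0); P=C[k]
            z=P[:,2]*1000
            print(n,name,round(o["p"],2),[int(x) for x in o["rect"]],k.sum(),rect(P) if len(P)>5 else "", "z",np.round(np.percentile(z,[5,50,95]),1),"mean",P.mean(0).round(3), "col",im[o["mask"]].mean(0).round())
E
```

```text
scene tablet 0.89 [283, 238, 97, 69] 4211 (array([610.3, -53.6]), array([252.1, 169.4]), -82.2) z [ 9.4 28.5 33. ] mean [ 0.632 -0.037  0.026] col [ 92.  97. 100.]
scene cover 0.82 [300, 243, 66, 47] 1931 (array([614.8, -44.9]), array([133. , 125.9]), -81.5) z [26.4 30.  33.7] mean [ 0.618 -0.044  0.03 ] col [111. 116. 115.]
scene pry_tool 0.75 [404, 223, 55, 43] 536 (array([376.5, 104.6]), array([192.9,  39.6]), 72.7) z [ 8.3 14.9 21.1] mean [0.385 0.114 0.015] col [ 41. 197.  86.]
scene pry_tool 0.72 [268, 192, 50, 31] 482 (array([ 495.4, -277.3]), array([182. ,  42.7]), -8.9) z [ 3.8 13.9 21.5] mean [ 0.494 -0.269  0.014] col [117. 118. 132.]
scene pry_tool 0.64 [172, 154, 54, 18] 354 (array([ 510.8, -654.3]), array([179.,  49.]), -37.0) z [ 1.9 10.4 17.7] mean [ 0.512 -0.645  0.011] col [ 44. 182.  76.]
scene battery 0.74 [208, 226, 35, 24] 735 (array([ 710.5, -327.5]), array([128.8,  94.2]), 57.9) z [ 4.3 17.7 33.3] mean [ 0.714 -0.325  0.018] col [207. 207. 217.]
scene battery 0.67 [445, 286, 32, 31] 672 (array([507.1, 256.9]), array([86.1, 55.8]), 4.0) z [ 5.5  9.2 12.3] mean 
[... 788 characters left out ...]
3  9.7 16.3] mean [ 0.511 -0.651  0.01 ] col [ 69. 154.  88.]
side pry_tool 0.57 [278, 279, 75, 23] 699 (array([ 495.8, -271.6]), array([178.8,  28.4]), -11.4) z [ 5.1 12.3 18.8] mean [ 0.488 -0.273  0.013] col [ 80.  84. 120.]
side battery 0.75 [252, 165, 25, 15] 269 (array([506.8, 252.8]), array([85.2, 60.3]), 6.5) z [1.9 6.3 9.1] mean [0.507 0.249 0.006] col [204. 193. 182.]
side old_pack 0.55 [312, 143, 28, 17] 292 (array([741.2, 301.7]), array([106.2,  66.3]), 23.3) z [ 0.7 11.  18.8] mean [0.73  0.291 0.011] col [167. 156. 154.]
side dish 0.91 [389, 260, 40, 31] 889 (array([ 719.4, -311.2]), array([99.8, 91.2]), -49.7) z [ 3.8 15.9 31.4] mean [ 0.728 -0.307  0.017] col [145. 145. 168.]
```

```bash
cat >> h.py <<'E'
def to(xyz,yaz=None):
    "shift and twist from here, in the units of the moves; yaz = azimuth of tool y, deg"
    s=ctrl.sense(); M=R.from_quat(s["tcp_rot"]).as_matrix()
    t=M.T@(np.array(xyz)-s["eef_pos"]); a=np.degrees(np.arctan2(M[1,1],M[0,1]))
    w=0 if yaz is None else -np.radians((yaz-a+90)%180-90)
    print("t",(t/.4).round(4),"twist",round(w/.5,4),"rows>=%.1f"%max(np.linalg.norm(t)/.0417,abs(w)/.125),"yaz",a.round(2),"pos",s["eef_pos"].round(4),"time",s["time"],"F",s["force"].round(2),"q",s["qpos"].round(2))
E
python3 -c "
from h import *
to((.48,-.275,.20),79.5)"
```

```text
t [-1.3715 -1.5535  0.0466] twist -0.4151 rows>=19.9 yaz 67.61 pos [0.2095 0.5085 0.2187] time 0.85 F [-0.44  0.03 -0.88] q [ 0.98  0.26  1.54 -0.    1.35 -0.2 ]
```

```bash
python3 -m handwheel '{"jaw":[1,1,1,1,1,1,1,1,1,1,1],"translation":[[-0.686,-0.777,0],[-0.686,-0.777,0],[-0.686,-0.777,0],[-0.686,-0.777,0],[-0.686,-0.777,0],[-0.686,-0.777,0],[-0.686,-0.777,0],[-0.686,-0.777,0],[-0.686,-0.777,0],[-0.686,-0.777,0],[-0.686,-0.777,0]],"twist":[0,0,0,0,0,0,0,0,0,0,0]}' && python3 -m handwheel '{"jaw":[1,1,1,1,1,1,1,1,1,1,1,1,1],"translation":[[-0.686,-0.777,0.046],[-0.686,-0.777,0.046],[-0.686,-0.777,0.046],[-0.686,-0.777,0.046],[-0.686,-0.777,0.046],[-0.686,-0.777,0.046],[-0.686,-0.777,0.046],[-0.686,-0.777,0.046],[-0.686,-0.777,0.046],[-0.686,-0.777,0.046],[-0.686,-0.777,0.046],[-0.686,-0.777,0.046],[-0.686,-0.777,0.046]],"twist":[-0.41,-0.41,-0.41,-0.41,-0.41,-0.41,-0.41,-0.41,-0.41,-0.41,-0.41,-0.41,-0.41]}'
cat > tool.py <<'E'
from h import *
import sys
im,d,C=shot("wrist"); cv2.imwrite(f"pics/{sys.argv[1]}.png",im[...,::-1]); np.savez(f"pics/{sys.argv[1]}.npz",C=C,d=d)
print("mat z",np.median(C[(im[...,2]>150)&(im[...,0]<60)&(d>0)][:,2]))
for name in sys.argv[2:]:
  for o in ctrl.outline_of("wrist",name):
    k=o["mask"]&(d>0); k=cv2.erode(k.astype(np.uint8),np.ones((3,3)))>0; P=C[k]
    if o["p"]<.3 or len(P)<50: continue
    print(name,round(o["p"],2),[int(x) for x in o["rect"]],rect(P),"z",np.percentile(P[:,2]*1000,[5,50,95]).round(1),"col",im[k].mean(0).round())
E
python3 tool.py w1 pry_tool; python3 -c "
from h import *
to((.48,-.275,.20),79.5)"
```

```text
time: 1.77
eef_pos: [0.3476, 0.1103, 0.2191]
tcp_rot: [0.199, 0.98, -0.001, 0.002]
force: [-0.2, -0.4, 0.3]
gripper_width: 1.002
grip_force: 0.0
time: 2.85
eef_pos: [0.48, -0.2748, 0.1996]
tcp_rot: [0.093, 0.996, 0.001, -0.001]
force: [-0.4, 0.6, 0.0]
gripper_width: 0.998
grip_force: 0.0
mat z 0.002573661269064831
pry_tool 0.78 [316, 134, 29, 183] (array([ 495.8, -272. ]), array([177.7,  22.8]), -10.1) z [11.3 17.6 19.5] col [142. 142. 154.]
pry_tool 0.37 [284, 415, 83, 46] (array([ 718.4, -315.9]), array([86.3, 72.4]), 79.8) z [ 6.2 13.4 31.5] col [231. 226. 230.]
t [-0.0012 -0.0038  0.0004] twist -0.0031 rows>=0.0 yaz 79.41 pos [ 0.4798 -0.2734  0.2001] time 2.95 F [ 0.23  0.15 -0.47] q [-0.72  0.28  1.56  0.    1.31 -2.11]
```

View pics/w1.png

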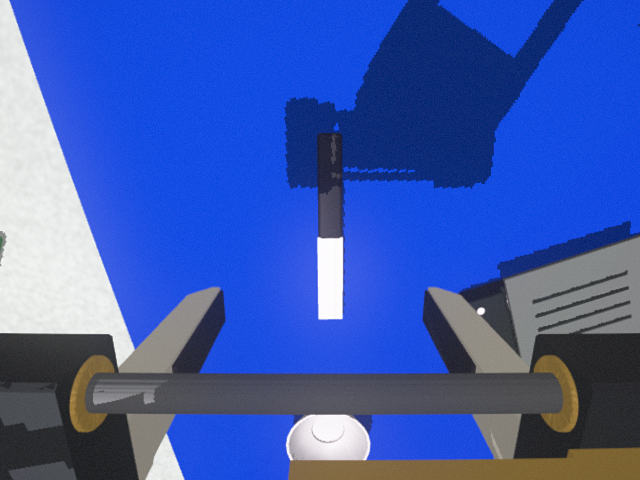

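The view shows the black handle at (330,185) and the steel blade at (330,280), so this is the right tool. The dish is below at (328,443).

```bash
python3 -m handwheel '{"jaw":[1,1,1,1,1,1,1,1,1,1,0,0,0,0,0,0],"translation":[[-0.008,0.012,0.1],[-0.008,0.012,0.2],[-0.008,0.012,0.3],[-0.008,0.012,0.4],[-0.008,0.012,0.45],[-0.008,0.012,0.47],[-0.008,0.012,0.485],[-0.008,0.012,0.488],[-0.008,0.012,0.488],[-0.008,0.012,0.488],[-0.008,0.012,0.488],[-0.008,0.012,0.488],[-0.008,0.012,0.488],[-0.008,0.012,0.488],[-0.008,0.012,0.488],[-0.008,0.012,0.488]],"twist":[-0.017,-0.017,-0.017,-0.017,-0.017,-0.017,-0.017,-0.017,-0.017,-0.017,-0.017,-0.017,-0.017,-0.017,-0.017,-0.017]}' 60
```

```text
time: 4.28
eef_pos: [0.4842, -0.2712, 0.0051]
tcp_rot: [0.089, 0.996, -0.0, 0.0]
force: [0.8, -0.1, 0.3]
gripper_width: 0.623
grip_force: 0.0
```

```bash
python3 -m handwheel '{"jaw":[0,0,0,0,0,0,0,0,0,0],"translation":[[0,0,0],[0,0,0],[0,0,0],[0,0,0],[0,0,0],[0,0,0],[0,0,0],[0,0,0],[0,0,0],[0,0,0]],"twist":[0,0,0,0,0,0,0,0,0,0]}' 60 && python3 -m handwheel '{"jaw":[0,0,0,0,0],"translation":[[0,0,-0.05],[0,0,-0.12],[0,0,-0.19],[0,0,-0.19],[0,0,-0.19]],"twist":[0,0,0,0,0]}'; python3 -c "
from h import *
to((.35,-.09,.08),98)
for n in ('scene','side'):
  im,d,C=shot(n)
  for o in ctrl.outline_of(n,'pry_tool'):
    k=o['mask']&(d>0); P=C[k]; print(n,round(o['p'],2),rect(P),np.percentile(P[:,2]*1000,[5,50,95]).round(1), im[k].mean(0).round())
  for nm in ('tablet','cover'):
    for o in ctrl.outline_of(n,nm)[:1]:
      k=cv2.erode((o['mask']&(d>0)).astype(np.uint8),np.ones((3,3)))>0; P=C[k]
      print(nm,rect(P), rect(P[P[:,2]>.022]))
"
```

```text
time: 5.12
eef_pos: [0.4841, -0.2711, 0.005]
tcp_rot: [0.089, 0.996, 0.0, -0.0]
force: [-0.6, -0.3, -0.8]
gripper_width: 0.23
grip_force: 60.0
time: 5.53
eef_pos: [0.4852, -0.272, 0.0826]
tcp_rot: [0.089, 0.996, -0.001, 0.002]
force: [-0.2, 0.7, -1.8]
gripper_width: 0.226
grip_force: 60.0
t [0.4129 0.3882 0.0044] twist -0.6338 rows>=5.4 yaz 79.84 pos [ 0.4852 -0.272   0.0826] time 5.5333 F [-0.19  0.7  -1.8 ] q [-0.71  0.39  1.7  -0.    1.04 -2.1 ]
scene 0.81 (array([ 501.9, -321. ]), array([152.9, 115.9]), -9.1) [85.9 90.6 96.7] [199. 199. 204.]
scene 0.77 (array([ 511.6, -648.8]), array([174.6,  48.7]), -42.7) [ 4.1 10.8 17.6] [ 46. 193.  81.]
scene 0.58 (array([380.8, 108.7]), array([181.6,  30.2]), 76.6) [ 8.5 15.1 21.2] [ 45. 210.  89.]
tablet (array([624.4, -42.4]), array([232.4, 136.6]), -82.0) (array([624.2, -42.5]), array([232.2, 136.6]), -81.9)
cover (array([600.8, -48.3]), array([151. , 130.4]), 9.0) (array([614., -46.]), array([131.7, 122.5]), -82.1)
side 0.73 (array([381.8, 108.5]), array([182.3,  26.3]), 75.7) [ 6.3 10.7 17. ] [ 43. 153.  97.]
side 0.69 (array([ 507.5, -233.3]), array([189.1, 109.8]), -11.0) [79.4 86.4 93.1] [ 87.  89. 120.]
side 0.62 (array([ 514.4, -647.9]), array([184.6,  31.5]), -35.9) [ 4.1  9.8 16.2] [ 79. 171.  99.]
tablet (array([627.5, -54.2]), array([219.7, 120.6]), -80.9) (array([627.6, -54.4]), array([219.2, 120.6]), -80.9)
cover (array([623.3, -46.1]), array([129.5,  97.6]), -84.4) (array([623.3, -46.1]), array([129.5,  97.6]), -84.4)
```

```bash
python3 -c "
from h import *
to((.4145,-.0738,.15),98)"; 
```

```text
t [ 0.2574  0.4543 -0.174 ] twist -0.6339 rows>=5.3 yaz 79.84 pos [ 0.4837 -0.2708  0.0801] time 5.9333 F [ 0.6  -0.1  -0.42] q [-0.71  0.4   1.7  -0.    1.04 -2.11]
```

```bash
python3 -m handwheel '{"jaw":[0,0,0,0,0,0,0,0,0],"translation":[[0,0,-0.1],[0.257,0.454,-0.174],[0.257,0.454,-0.174],[0.257,0.454,-0.174],[0.257,0.454,-0.174],[0.257,0.454,-0.174],[0.257,0.454,-0.174],[0.257,0.454,-0.174],[0.257,0.454,-0.174]],"twist":[-0.2,-0.4,-0.634,-0.634,-0.634,-0.634,-0.634,-0.634,-0.634]}'; python3 tool.py w2 cover tablet pry_tool;  python3 -c "
from h import *
to((.4145,-.0738,.15),98)
z=np.load('pics/w2.npz'); C=z['C']; im=cv2.imread('pics/w2.png')
# side view of held tool
im,d,C=shot('side'); cv2.imwrite('pics/s2.png',im[...,::-1]); np.savez('pics/s2.npz',C=C,d=d)
"
```

```text
time: 6.68
eef_pos: [0.4156, -0.0746, 0.1509]
tcp_rot: [-0.07, 0.998, -0.001, 0.001]
force: [-0.3, -0.7, -0.6]
gripper_width: 0.23
grip_force: 60.0
mat z 0.0025662955469587523
cover 0.57 [283, 415, 84, 47] (array([605.1, -49.2]), array([78.3, 51.2]), -81.5) z [28.5 29.9 31.4] col [159. 160. 160.]
tablet 0.78 [280, 415, 88, 43] (array([604.6, -48.6]), array([77.4, 49.9]), -81.9) z [28.5 29.9 31.4] col [159. 160. 160.]
pry_tool 0.9 [446, 161, 193, 107] (array([379.8, 105.9]), array([177.5,  24. ]), 75.4) z [11.  12.9 19.2] col [ 69. 207. 113.]
pry_tool 0.82 [297, 131, 56, 327] (array([418.7, -74.8]), array([162.8,  23.2]), 7.7) z [157.6 164.  165.3] col [104. 103. 124.]
pry_tool 0.48 [281, 414, 86, 44] (array([605. , -48.3]), array([78.4, 51.2]), -81.5) z [28.5 29.9 31.4] col [160. 160. 161.]
t [0.0018 0.0045 0.0008] twist -0.0031 rows>=0.0 yaz 97.91 pos [ 0.4155 -0.0755  0.1503] time 6.8833 F [ 0.19  0.12 -0.95] q [-0.45  0.09  1.92 -0.    1.13 -2.15]
```

View pics/w2.png

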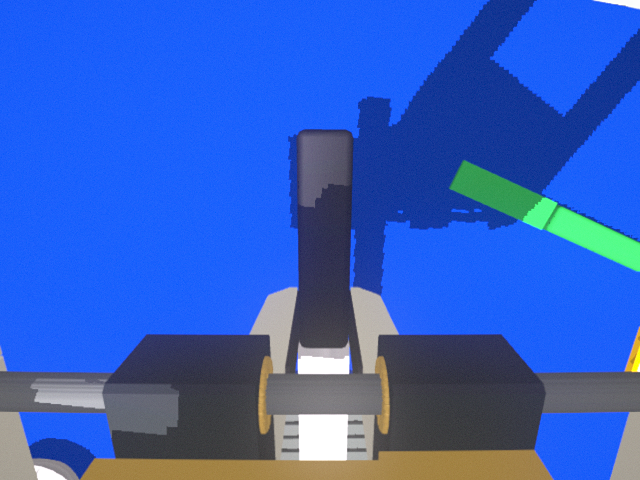

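The handle is held level at (325,240) in the wrist view and the tip is hidden, so I measure the tip and lip with the fixed cameras.

```bash
cat > m.py <<'E'
from h import *
e=np.array([.990,.139]); f=np.array([-.139,.990]); o=np.array([.6145,-.0457])
s=ctrl.sense(); p=s["eef_pos"]; print(p.round(4))
for n in ("scene","side"):
    im,d,C=shot(n); ok=d>0
    U=(C[...,:2]-o)@e; V=(C[...,:2]-o)@f; Z=C[...,2]
    k=ok&(abs(V)<.06)&(Z>.02)&(Z<.04)&(abs(U)<.09)
    for v in (-.05,-.02,.02,.05):
        kk=k&(abs(V-v)<.01); u=np.sort(U[kk]); print(n,"v",v,"lip u",u[:3].round(4),"far",u[-2:].round(4),"z",np.median(Z[kk&(U>-.05)&(U<.03)]).round(4))
    k=ok&(abs(U)<.07); kv=k&(Z>.02)&(Z<.04); print("V range z>.02",np.percentile(V[kv],[1,99]).round(4))
    # tool: along, relative to TCP
    W=C-p; a=W[...,:2]@e; b=W[...,:2]@f; t=ok&(abs(b)<.016)&(a>-.1)&(a<.14)&(W[...,2]>-.03)&(W[...,2]<.02)
    for lo in np.arange(-.09,.12,.03):
        q=t&(a>lo)&(a<=lo+.03); print("  tool a %.2f n %d top %.1f mid b %.1f amax %.4f"%(lo,q.sum(),np.percentile(W[q][:,2],90)*1e3 if q.any() else 0,np.median(b[q])*1e3 if q.any() else 0,a[q].max() if q.any() else 0))
E
python3 m.py
```

```text
[ 0.4153 -0.0753  0.1503]
scene v -0.05 lip u [-0.0607 -0.0591 -0.059 ] far [0.0674 0.0682] z 0.0305
scene v -0.02 lip u [-0.0597 -0.059  -0.0585] far [0.0676 0.0677] z 0.0304
scene v 0.02 lip u [-0.0599 -0.0588 -0.0587] far [0.0662 0.067 ] z 0.0308
scene v 0.05 lip u [-0.0621 -0.0606 -0.0599] far [0.0658 0.0664] z 0.0304
V range z>.02 [-0.9254  0.1154]
  tool a -0.09 n 11 top 12.5 mid b 10.1 amax -0.0611
  tool a -0.06 n 11 top 13.5 mid b 11.5 amax -0.0326
  tool a -0.03 n 35 top 14.4 mid b -3.5 amax -0.0005
  tool a 0.00 n 111 top 14.9 mid b 0.1 amax 0.0298
  tool a 0.03 n 78 top 8.1 mid b 0.6 amax 0.0600
  tool a 0.06 n 77 top 8.9 mid b -0.8 amax 0.0900
  tool a 0.09 n 37 top 9.4 mid b -1.1 amax 0.1040
side v -0.05 lip u [-0.0588 -0.0583 -0.0576] far [0.0663 0.0664] z 0.0288
side v -0.02 lip u [-0.0595 -0.0595 -0.0593] far [0.066  0.0661] z 0.0289
side v 0.02 lip u [-0.0597 -0.0595 -0.059 ] far [0.0652 0.0656] z 0.0288
side v 0.05 lip u [-0.0609 -0.0593 -0.0587] far [0.0654 0.0664] z 0.0286
V range z>.02 [-0.3151  0.9614]
  tool a -0.09 n 81 top 11.4 mid b -9.1 amax -0.0602
  tool a -0.06 n 124 top 11.8 mid b -9.4 amax -0.0302
  tool a -0.03 n 102 top 11.8 mid b -10.4 amax -0.0040
  tool a 0.00 n 38 top 5.6 mid b -4.3 amax 0.0299
  tool a 0.03 n 84 top 5.3 mid b -2.9 amax 0.0596
  tool a 0.06 n 80 top 5.8 mid b -3.3 amax 0.0896
  tool a 0.09 n 30 top 5.4 mid b -3.7 amax 0.1004
```

```bash
python3 -m handwheel '{"jaw":[0,0,0,0,0,0,0,0,0,0,0,0,0,0],"translation":[[0,0.004,0.1],[0,0.004,0.2],[0,0.004,0.28],[0,0.004,0.33],[0,0.004,0.348],[0,0.004,0.348],[0,0.004,0.348],[-0.03,0.004,0.348],[-0.06,0.004,0.348],[-0.08,0.004,0.348],[-0.1,0.004,0.348],[-0.122,0.004,0.348],[-0.122,0.004,0.348],[-0.122,0.004,0.348]],"twist":[0,0,0,0,0,0,0,0,0,0,0,0,0,0]}'; python3 m.py | grep -v "lip"
```

```text
time: 8.2
eef_pos: [0.4635, -0.0658, 0.0117]
tcp_rot: [-0.07, 0.998, -0.0, 0.0]
force: [-0.2, -0.8, -0.3]
gripper_width: 0.23
grip_force: 60.0
[ 0.4635 -0.0658  0.0117]
V range z>.02 [-0.9259  0.1156]
  tool a -0.09 n 17 top 2.5 mid b 10.1 amax -0.0605
  tool a -0.06 n 17 top 9.4 mid b 13.2 amax -0.0335
  tool a -0.03 n 40 top 17.0 mid b -5.1 amax -0.0004
  tool a 0.00 n 131 top 15.6 mid b 4.0 amax 0.0299
  tool a 0.03 n 102 top 10.1 mid b 5.9 amax 0.0595
  tool a 0.06 n 68 top 10.3 mid b 1.2 amax 0.0894
  tool a 0.09 n 65 top 19.7 mid b 0.1 amax 0.1197
V range z>.02 [-0.3147  0.1079]
  tool a -0.09 n 134 top 11.9 mid b -5.4 amax -0.0600
  tool a -0.06 n 146 top 13.3 mid b -7.9 amax -0.0306
  tool a -0.03 n 118 top 13.5 mid b -8.2 amax -0.0014
  tool a 0.00 n 53 top 6.3 mid b -9.5 amax 0.0294
  tool a 0.03 n 78 top 6.0 mid b -8.3 amax 0.0600
  tool a 0.06 n 97 top 7.0 mid b -6.1 amax 0.0894
  tool a 0.09 n 108 top 19.1 mid b -2.3 amax 0.1195
```

Inserted with no contact force. Lifting to about 0.6 rad first.

```bash
python3 -m handwheel '{"jaw":[0,0,0,0,0,0,0,0,0],"translation":[[0,0,-0.015],[-0.001,0,-0.03],[-0.003,0,-0.052],[-0.008,0,-0.072],[-0.015,0,-0.092],[-0.026,0,-0.116],[-0.038,0,-0.14],[-0.052,0,-0.164],[-0.052,0,-0.164]],"twist":[0,0,0,0,0,0,0,0,0]}'; cat > ang.py <<'E'
from h import *
import sys
e=np.array([.990,.139]); f=np.array([-.139,.990]); o=np.array([.6145,-.0457])
s=ctrl.sense(); p=s["eef_pos"]
pu=(p[:2]-o)@e; pv=(p[:2]-o)@f; print("tcp u v z",pu.round(4),pv.round(4),p[2].round(4),"F",s["force"].round(2),"M",s["moment"].round(2),"t",s["time"])
for n in ("scene","side"):
    im,d,C=shot(n); cv2.imwrite(f"pics/{sys.argv[1]}{n}.png",im[...,::-1])
    for nm in ("cover","pry_tool"):
        for ob in ctrl.outline_of(n,nm):
            k=cv2.erode((ob["mask"]&(d>0)).astype(np.uint8),np.ones((3,3)))>0; P=C[k]
            if ob["p"]<.4 or len(P)<40: continue
            U=(P[:,:2]-o)@e;V=(P[:,:2]-o)@f;Z=P[:,2]
            if abs(np.median(V))>.08: continue
            c=np.c_[U,Z]; 
            if nm=="cover": 
                w,v=np.linalg.eigh(np.cov(c.T)); h=np.array([.06,.022]); far=c[np.argmax(np.linalg.norm(c-h,axis=1))]
                print(n,nm,round(ob["p"],2),"dir",np.degrees(np.arctan2(v[1,1],v[0,1])).round(1),"far pt",far.round(3),"ang",np.arctan2(far[1]-.022,.06-far[0]).round(2),"U",U.min().round(3),U.max().round(3),"Z",Z.min().round(3),Z.max().round(3))
            else:
                bl=U>pu+.03
                print(n,nm,round(ob["p"],2),"slope deg",np.degrees(np.arctan(np.polyfit(U[bl],Z[bl],1)[0])).round(1),"Umax",U.max().round(3),"top@tip-TCPz",np.median(Z[U>U.max()-.02]-p[2]).round(4))
E
python3 ang.py a1
```

```text
time: 9.05
eef_pos: [0.4863, -0.0635, 0.0796]
tcp_rot: [-0.07, 0.998, -0.001, 0.002]
force: [-0.3, -0.1, -1.1]
gripper_width: 0.232
grip_force: 60.0
tcp u v z -0.1294 0.0002 0.0796 F [-0.31 -0.09 -1.14] M [-0.02 -0.04  0.02] t 9.05
scene cover 0.93 dir 143.7 far pt [-0.03   0.099] ang 0.7 U -0.034 0.062 Z 0.026 0.099
scene pry_tool 0.68 slope deg 1.6 Umax -0.045 top@tip-TCPz 0.0084
side cover 0.83 dir 144.0 far pt [-0.032  0.097] ang 0.68 U -0.033 0.055 Z 0.032 0.097
side pry_tool 0.76 slope deg -0.3 Umax -0.034 top@tip-TCPz 0.0033
```

```bash
python3 -m handwheel '{"jaw":[0,0,0,0,0,0,0,0,0,0,0,0,0,0,0,0,0,0,0,0],"translation":[[-0.018,0,-0.02],[-0.037,0,-0.039],[-0.058,0,-0.055],[-0.08,0,-0.068],[-0.104,0,-0.08],[-0.129,0,-0.09],[-0.154,0,-0.096],[-0.18,0,-0.1],[-0.205,0,-0.1015],[-0.23,0,-0.1],[-0.255,0,-0.097],[-0.28,0,-0.091],[-0.303,0,-0.082],[-0.326,0,-0.072],[-0.348,0,-0.061],[-0.362,0,-0.052],[-0.375,0,-0.042],[-0.388,0,-0.032],[-0.388,0,-0.032],[-0.388,0,-0.032]],"twist":[0,0,0,0,0,0,0,0,0,0,0,0,0,0,0,0,0,0,0,0]}';python3 ang.py a2
```

```text
time: 11.02
eef_pos: [0.6372, -0.0413, 0.0892]
tcp_rot: [-0.07, 0.998, 0.0, -0.001]
force: [-0.2, 0.4, -0.6]
gripper_width: 0.228
grip_force: 60.0
tcp u v z 0.0231 0.0012 0.0892 F [-0.25  0.4  -0.62] M [ 0.06 -0.01 -0.04] t 11.0167
scene cover 0.56 dir 46.4 far pt [0.144 0.113] ang 2.31 U 0.068 0.146 Z 0.029 0.113
scene pry_tool 0.72 slope deg 47.8 Umax 0.146 top@tip-TCPz 0.0189
side cover 0.92 dir 46.6 far pt [0.142 0.104] ang 2.35 U 0.067 0.144 Z 0.026 0.108
side pry_tool 0.83 slope deg -0.4 Umax 0.122 top@tip-TCPz 0.0044
```

View pics/a2side.png

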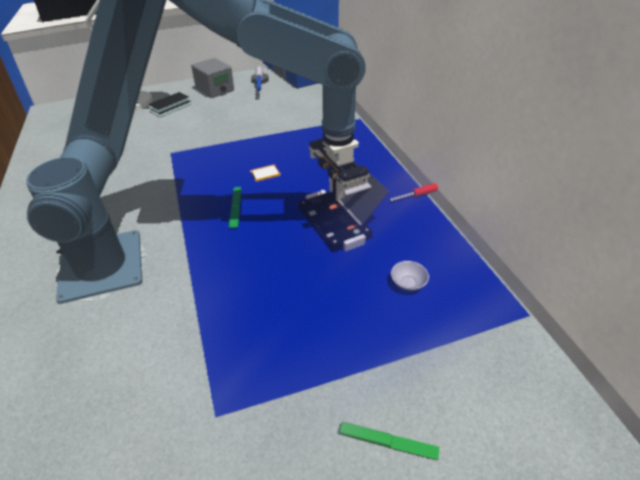

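The cover leans back at about 2.33 rad in the side view (368,205). I retract and lay the tool down at the free mat area.

```bash
python3 -m handwheel '{"jaw":[0,0,0,0,0,0,0,0,0,0,0,0,0],"translation":[[0.05,0,0],[0.15,0,0],[0.25,0,0],[0.35,0,0],[0.45,-0.08,0],[0.5,-0.18,0],[0.5,-0.28,0.02],[0.5,-0.38,0.04],[0.5,-0.46,0.06],[0.5,-0.46,0.1],[0.5,-0.46,0.13],[0.5,-0.46,0.13],[0.5,-0.46,0.13]],"twist":[0,0,0,0,0,0,0,0,0,0,0,0,0]}'; python3 -c "
from h import *
to((.464,-.247,.0052))"
```

```text
time: 12.4
eef_pos: [0.4644, -0.2511, 0.0376]
tcp_rot: [-0.07, 0.998, 0.001, -0.001]
force: [-0.1, 0.7, -0.6]
gripper_width: 0.232
grip_force: 60.0
t [-0.0006  0.0103  0.081 ] twist 0.0 rows>=0.8 yaz 97.98 pos [ 0.4644 -0.2511  0.0376] time 12.4 F [-0.07  0.66 -0.58] q [-0.71  0.41  1.81  0.    0.92 -2.42]
```

```bash
python3 -m handwheel '{"jaw":[0,0,0,0,0,0,1,1,1,1,1,1,1,1,1,1,1,1],"translation":[[0,0,0.03],[0,0,0.055],[0,0,0.07],[0,0,0.078],[0,0,0.081],[0,0,0.081],[0,0,0.081],[0,0,0.081],[0,0,0.081],[0,0,0.081],[0,0,0.081],[0,0,0.081],[0,0,-0.02],[0,0,-0.1],[0,0,-0.2],[0,0,-0.3],[0,0,-0.35],[0,0,-0.35]],"twist":[0,0,0,0,0,0,0,0,0,0,0,0,0,0,0,0,0,0]}'; python3 tool.py w3 pry_tool; python3 ang.py a3|grep cover; python3 -c "
from h import *
to((.507,.255,.20),95)"
```

```text
time: 13.9
eef_pos: [0.4675, -0.2535, 0.1836]
tcp_rot: [-0.07, 0.998, -0.004, 0.004]
force: [0.0, -0.2, 0.9]
gripper_width: 0.99
grip_force: 0.0
mat z 0.002538665175780941
pry_tool 0.76 [313, 126, 33, 192] (array([ 476.1, -250.1]), array([179.3,  23.7]), 7.1) z [11.2 17.5 19.4] col [133. 133. 148.]
scene cover 0.74 dir 46.8 far pt [0.144 0.114] ang 2.31 U 0.085 0.144 Z 0.049 0.114
side cover 0.64 dir 46.8 far pt [0.139 0.107] ang 2.32 U 0.067 0.142 Z 0.026 0.107
t [-0.2816  1.2376 -0.057 ] twist 0.1048 rows>=12.2 yaz 98.0 pos [ 0.4643 -0.2509  0.1763] time 14.3 F [-0.06  0.26 -0.59] q [-0.71  0.25  1.65 -0.    1.24 -2.42]
```

```bash
python3 -m handwheel '{"jaw":[1,1,1,1,1,1,1,1,1,1,1],"translation":[[0,0.05,-0.06],[-0.44,0.455,-0.1],[-0.44,0.455,-0.1],[-0.44,0.455,-0.1],[-0.44,0.455,-0.1],[-0.44,0.455,-0.1],[-0.44,0.455,-0.1],[-0.44,0.455,-0.1],[-0.44,0.455,-0.1],[-0.44,0.455,-0.1],[-0.44,0.455,-0.1]],"twist":[0,0,0,0,0,0,0,0,0,0,0]}'; python3 tool.py w4 tablet battery; python3 -c "
from h import *
to((.507,.255,.20),95)"
```

```text
time: 15.22
eef_pos: [0.613, -0.0477, 0.2172]
tcp_rot: [-0.069, 0.998, 0.0, -0.001]
force: [-0.0, -0.4, 0.9]
gripper_width: 0.999
grip_force: 0.0
mat z 0.0025253965023587233
tablet 0.58 [199, 163, 255, 212] (array([653.2, -40.5]), array([232.9, 169.7]), -81.4) z [11.8 27.3 81.5] col [109. 108. 113.]
battery 0.86 [610, 97, 29, 93] (array([510.9, 228.9]), array([85.1, 23.7]), 19.9) z [ 5.8  9.3 10.7] col [239. 223. 111.]
t [0.1592 0.7866 0.0446] twist 0.1011 rows>=7.7 yaz 97.9 pos [ 0.6133 -0.0479  0.2179] time 15.3667 F [-0.09  0.47 -0.02] q [-0.26  0.38  1.37 -0.    1.39 -1.97]
```

View pics/w4.png

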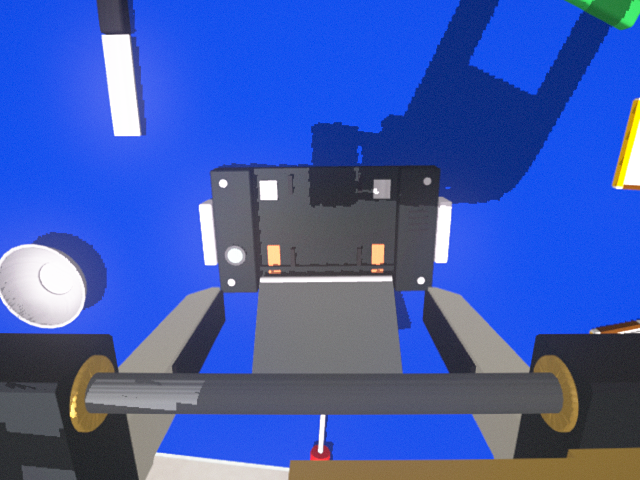

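The view from above shows the open well at (325,220), the cover lying back at (325,325), the screw dish on the left at (45,283), and the battery's edge at right (628,145).

```bash
python3 - <<'E'
from h import *
z=np.load('pics/w4.npz'); C=z['C'][z['d']>0]
e=np.array([.990,.139]); f=np.array([-.139,.990]); o=np.array([.6145,-.0457])
U=(C[:,:2]-o)@e*1000; V=(C[:,:2]-o)@f*1000; Z=C[:,2]*1000
print("along u, |v|<24")
k=abs(V)<24
print([(int(a),round(float(np.median(Z[k&(U>=a)&(U<a+2)])),1)) for a in range(-52,66,2) if (k&(U>=a)&(U<a+2)).any()])
for lo,hi in ((-37,-22),(22,37),(-15,15)):
    k=(U>lo)&(U<hi); print("v, u in",lo,hi,[(int(a),round(float(np.median(Z[k&(V>=a)&(V<a+2)])),1)) for a in range(-76,78,2) if (k&(V>=a)&(V<a+2)).any()])
k=(abs(U)<90)&(abs(V)<130)&(Z>20)&(Z<36)&(U<70); print("tablet",rect(C[k]), np.percentile(V[k],[.5,99.5]),np.percentile(U[k],[.5,99.5]))
E
```

```text
along u, |v|<24
[(-52, 2.5), (-50, 2.5), (-48, 2.5), (-46, 14.6), (-44, 16.2), (-42, 16.2), (-40, 12.6), (-38, 12.5), (-36, 12.7), (-34, 316.5), (-32, 318.2), (-30, 319.6), (-28, 319.4), (-26, 318.8), (-24, 329.9), (-22, 12.8), (-20, 12.6), (-18, 12.5), (-16, 12.6), (-14, 12.5), (-12, 12.4), (-10, 12.6), (-8, 12.6), (-6, 12.5), (-4, 12.5), (-2, 12.6), (0, 12.5), (2, 12.7), (4, 12.5), (6, 12.5), (8, 12.6), (10, 12.5), (12, 12.8), (14, 12.7), (16, 12.5), (18, 12.7), (20, 12.4), (22, 12.5), (24, 12.6), (26, 12.6), (28, 12.4), (30, 12.6), (32, 12.5), (34, 12.5), (36, 12.5), (38, 12.7), (40, 12.6), (42, 12.6), (44, 12.7), (46, 12.7), (48, 12.7), (50, 13.5), (52, 16.6), (54, 16.4), (56, 12.9), (58, 12.8), (60, 23.8), (62, 25.6), (64, 27.4)]
v, u in -37 -22 [(-76, 27.7), (-74, 306.8), (-72, 307.2), (-70, 306.0), (-68, 311.3), (-66, 312.8), (-64, 324.9), (-62, 325.4), (-60, 325.5), (-58, 325.6), (-56, 325.6), (-54, 325.6), (-52, 323.0), (-50, 319.3), (-48, 318.8), (-46, 318.6), (-44, 318.6), (-42, 318.6), (-40, 318.6), (-38, 318.8), (-36, 318.5), (-34, 318.6), (-32, 318.6), (-30, 318.6), (-2
[... 2058 characters left out ...]
8, 12.3), (-16, 12.7), (-14, 12.5), (-12, 12.6), (-10, 12.4), (-8, 12.3), (-6, 12.6), (-4, 12.5), (-2, 12.8), (0, 12.5), (2, 12.6), (4, 12.6), (6, 12.7), (8, 12.5), (10, 12.6), (12, 12.5), (14, 12.6), (16, 12.7), (18, 12.6), (20, 12.4), (22, 12.6), (24, 12.6), (26, 12.6), (28, 12.5), (30, 12.6), (32, 12.5), (34, 12.6), (36, 12.5), (38, 12.5), (40, 12.2), (42, 258.8), (44, 291.1), (46, 270.6), (48, 256.3), (50, 256.7), (52, 258.1), (54, 258.8), (56, 259.8), (58, 265.5), (60, 13.3), (62, 12.5), (64, 12.5), (66, 20.5), (68, 27.4), (70, 27.5), (72, 27.4), (74, 27.5), (76, 27.6)]
tablet (array([627. , -44.7]), array([234.8, 116.6]), -81.5) [-116.5497827   114.80061764] [-45.91014321  69.7525493 ]
```

```bash
cat > bay.py <<'E'
from h import *
import sys
def bay(f):
    z=np.load(f); C=z['C'][z['d']>0]; C=C[C[:,2]<.04]
    o=np.array([.6145,-.0457]); yaw=np.radians(8.)
    def edges(yaw):
        e=np.array([np.cos(yaw),np.sin(yaw)]); g=np.array([-e[1],e[0]])
        U=(C[:,:2]-o)@e*1000; V=(C[:,:2]-o)@g*1000; return U,V,C[:,2]*1000
    def cross(x,zz,a,b,th):   # step position by areas: first/last bin over th
        bins=np.arange(a,b,.8); m=[(c,zz[(x>=c)&(x<c+.8)].mean()) for c in bins if ((x>=c)&(x<c+.8)).sum()>1]
        m=np.array(m); i=np.where(np.diff(m[:,1]>th))[0]; return [round(float(m[j,0]+.4+(th-m[j,1])/(m[j+1,1]-m[j,1])*(m[j+1,0]-m[j,0])),1) for j in i]
    for _ in range(2):
        U,V,Z=edges(yaw); pts=[]
        for v in range(-60,61,8):
            k=abs(V-v)<4; c=cross(U[k],Z[k],-52,-35,14.3); d=cross(U[k],Z[k],45,58.5,14.5); f_=cross(U[k],Z[k],-52,-40,8)
            pts.append((v,c[-1] if len(c)>1 else np.nan,d[0] if d else np.nan,d[1] if len(d)>1 else np.nan,f_[0] if f_ else np.nan))
        p=np.array(pts); sl=[np.polyfit(p[k,0],p[k,i],1)[0] for i in (1,2,3,4) if (k:=~np.isnan(p[:,i])).sum()>4]
        print("medians sill inner, rib near, rib far, sill front",np.nanmedian(p[:,1:],0),"slopes",np.round(sl,4),"yaw",np.degrees(yaw).round(2)); yaw-=np.arctan(np.median(sl))
    for u in range(-36,56,6):
        k=abs(U-u)<3; k2=k&(abs(V)>25)&(abs(V)<45); print("u",u,"walls",cross(V[k],Z[k],-74,-60,20),cross(V[k],Z[k],60,74,20),"ribs",cross(V[k],Z[k],-42,-25,14.5),cross(V[k],Z[k],25,42,14.5))
bay(sys.argv[1])
E
python3 bay.py pics/w4.npz
```

```text
medians sill inner, rib near, rib far, sill front [-40.2   51.35  56.2  -45.7 ] slopes [-0.0109 -0.0074 -0.0125 -0.0094] yaw 8.0
medians sill inner, rib near, rib far, sill front [-40.15  51.5   56.45 -45.6 ] slopes [0.0035 0.0102 0.0157 0.0007] yaw 8.58
u -36 walls [-69.0] [67.1] ribs [-36.0, -32.4] [29.8, 34.6]
u -30 walls [-69.2] [67.0] ribs [-36.2, -32.3] [29.8, 34.0]
u -24 walls [-69.1] [67.0] ribs [-36.4, -31.7] [29.9, 33.9]
u -18 walls [-69.1] [67.1] ribs [] []
u -12 walls [-69.1] [67.2] ribs [] []
u -6 walls [-69.1] [67.0] ribs [] []
u 0 walls [-68.9] [67.0] ribs [] []
u 6 walls [-69.0] [66.8] ribs [] []
u 12 walls [-69.1] [67.0] ribs [] []
u 18 walls [-68.8] [67.0] ribs [] []
u 24 walls [-69.1] [67.0] ribs [] []
u 30 walls [-69.1] [66.7] ribs [] []
u 36 walls [-69.3] [67.1] ribs [-36.6, -31.7] [29.9, 33.6]
u 42 walls [-69.2] [67.1] ribs [-36.1, -31.6] [29.9, 34.0]
u 48 walls [-68.9] [66.9] ribs [-36.0, -32.1] [29.8, 34.1]
u 54 walls [-68.7] [66.8] ribs [-32.0, -32.0] []
```

```bash
python3 -m handwheel '{"jaw":[1,1,1,1,1,1,1,1,1,1,1],"translation":[[0.159,0.787,0],[0.159,0.787,0],[0.159,0.787,0],[0.159,0.787,0],[0.159,0.787,0],[0.159,0.787,0.04],[0.159,0.787,0.04],[0.159,0.787,0.04],[0.159,0.787,0.04],[0.159,0.787,0.04],[0.159,0.787,0.04]],"twist":[0,0,0.1,0.1,0.1,0.1,0.1,0.1,0.1,0.1,0.1]}'; python3 tool.py w5 battery old_pack; python3 - <<'E'
from h import *
z=np.load('pics/w5.npz'); C=z['C']; im=cv2.imread('pics/w5.png')
k=(z['d']>0)&(C[...,2]>.006)&(C[...,2]<.03)&(abs(C[...,0]-.507)<.07)&(abs(C[...,1]-.255)<.06)
k=k.astype(np.uint8); n,l,st,c=cv2.connectedComponentsWithStats(k); i=1+np.argmax(st[1:,4]); P=C[l==i]
print(st[i],rect(P),np.percentile(P[:,2],[5,50,95]).round(4))
c,s,a=rect(P); to((c[0]/1000,c[1]/1000,.0045),a+90)
E
```

```text
time: 16.28
eef_pos: [0.5074, 0.2553, 0.2021]
tcp_rot: [-0.045, 0.999, -0.0, 0.0]
force: [-0.7, -0.0, 0.4]
gripper_width: 0.997
grip_force: 0.0
mat z 0.002549623015431046
battery 0.8 [291, 167, 64, 88] (array([505.6, 255.4]), array([83.9, 56.2]), 5.3) z [ 8.4  9.6 10.9] col [228. 221. 195.]
old_pack 0.88 [318, 414, 63, 35] (array([746.9, 307.5]), array([54.2, 53.8]), 20.3) z [11.1 16.7 21.4] col [252. 248. 219.]
[ 294  168   62   88 5270] (array([505.7, 255.1]), array([84.2, 56.5]), 4.7) [0.0084 0.0097 0.0109]
t [0.0058 0.0016 0.4941] twist 0.0107 rows>=4.7 yaz 95.01 pos [0.508  0.2547 0.2021] time 16.4333 F [-0.11 -0.58 -0.16] q [ 0.27  0.3   1.52 -0.    1.32 -1.39]
```

View pics/w5.png

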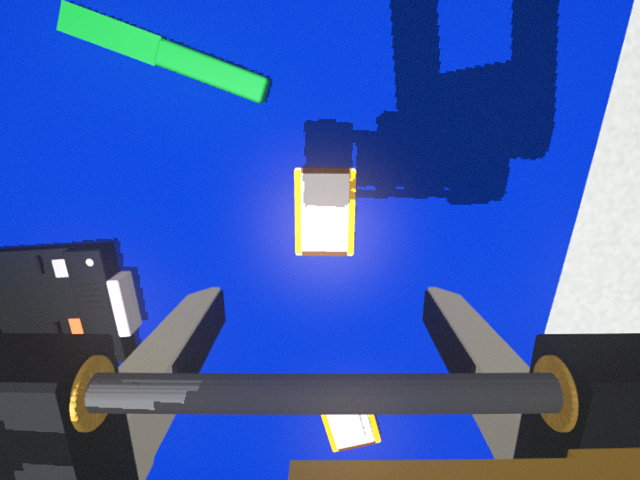

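The fresh, flat battery is at (324,211) with its top at 9 mm. The old pack at (350,432) is taller. Grasping across its 56 mm width.

```bash
python3 -m handwheel '{"jaw":[1,1,1,1,1,1,1,1,1,1,0.4,0.4,0.4,0.4,0.4,0.4,0.4,0.4,0.4,0.4],"translation":[[0.006,0.002,0.1],[0.006,0.002,0.2],[0.006,0.002,0.3],[0.006,0.002,0.4],[0.006,0.002,0.45],[0.006,0.002,0.475],[0.006,0.002,0.488],[0.006,0.002,0.495],[0.006,0.002,0.495],[0.006,0.002,0.495],[0.006,0.002,0.495],[0.006,0.002,0.495],[0.006,0.002,0.495],[0.006,0.002,0.495],[0.006,0.002,0.495],[0.006,0.002,0.495],[0.006,0.002,0.495],[0.006,0.002,0.495],[0.006,0.002,0.495],[0.006,0.002,0.495]],"twist":[0,0,0,0,0,0,0,0,0,0,0,0,0,0,0,0,0,0,0,0]}' 25; python3 -c "
from h import *
to((.5056,.2552,.10),98.5)"
```

```text
time: 18.1
eef_pos: [0.5046, 0.2568, 0.0039]
tcp_rot: [-0.045, 0.999, -0.0, -0.0]
force: [0.2, 0.1, 2.1]
gripper_width: 0.598
grip_force: 25.0
t [-0.0021 -0.0043 -0.2402] twist -0.1172 rows>=2.3 yaz 95.14 pos [0.5046 0.2568 0.0039] time 18.1 F [0.25 0.11 2.1 ] q [ 0.27  0.52  1.74  0.    0.89 -1.39]
```

```bash
python3 -m handwheel '{"jaw":[0.4,0.4,0.4,0.4,0.4,0.4,0.4],"translation":[[0,0,-0.02],[0,0,-0.06],[0,0,-0.12],[0,0,-0.18],[0,0,-0.24],[0,0,-0.24],[0,0,-0.24]],"twist":[0,0,0,0,0,0,0]}'; cat > held.py <<'E'
from h import *
import sys
s=ctrl.sense(); p=s["eef_pos"]; M=R.from_quat(s["tcp_rot"]).as_matrix()
im,d,C=shot("wrist"); cv2.imwrite("pics/%s.png"%sys.argv[1],im[...,::-1])
T=(C-p)@M   # tool coords
k=(d>0)&(abs(T[...,2])<.012)&(abs(T[...,0])<.06)&(abs(T[...,1])<.04)&(im[...,0]>120)
print(k.sum(),rect(T[k]),"x range",np.percentile(T[k][:,0],[.5,99.5]).round(4),"y range",np.percentile(T[k][:,1],[.5,99.5]).round(4))
A=np.c_[T[k][:,:2],np.ones(k.sum())]; print("plane",np.linalg.lstsq(A,T[k][:,2],rcond=None)[0].round(4), "width",s["gripper_width"],s["grip_force"])
E
python3 held.py w6; python3 -c "
from h import *
to((.6202,-.0459,.10),98.5)"
```

```text
time: 18.68
eef_pos: [0.5057, 0.2571, 0.1015]
tcp_rot: [-0.045, 0.999, 0.0, 0.002]
force: [-0.0, 0.1, -1.6]
gripper_width: 0.597
grip_force: 25.0
18347 (array([ 3.7, -0. ]), array([79.9, 75.4]), -89.7) x range [-0.0329  0.0407] y range [-0.0343  0.0336]
plane [-0.0005 -0.0003 -0.0057] width 0.5967763761885478 24.997698962688446
t [-2.202e-01 -7.795e-01  1.000e-04] twist -0.1174 rows>=7.8 yaz 95.14 pos [0.5045 0.2568 0.1   ] time 18.7333 F [-1.   -0.52 -0.68] q [ 0.27  0.39  1.66  0.    1.09 -1.39]
```

View pics/w6.png

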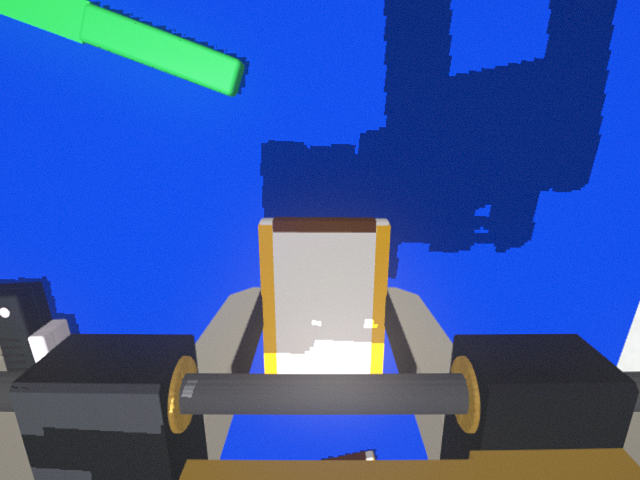

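The battery is held level at (324,300).

```bash
python3 -m handwheel '{"jaw":[0.4,0.4,0.4,0.4,0.4,0.4,0.4,0.4,0.4,0.4,0.4,0.4,0.4],"translation":[[-0.02,-0.08,0],[-0.05,-0.18,0],[-0.08,-0.28,0],[-0.108,-0.38,0],[-0.136,-0.48,0],[-0.164,-0.58,0],[-0.19,-0.68,0],[-0.217,-0.78,0],[-0.217,-0.78,0.05],[-0.217,-0.78,0.09],[-0.217,-0.78,0.12],[-0.217,-0.78,0.12],[-0.217,-0.78,0.12]],"twist":[0,0,-0.05,-0.117,-0.117,-0.117,-0.117,-0.117,-0.117,-0.117,-0.117,-0.117,-0.117]}'; python3 held.py w7; python3 -c "
from h import *
im,d,C=shot('wrist'); np.savez('pics/w7.npz',C=C,d=d)
to((.6190,-.0461,.0142),98.5)"; python3 bay.py pics/w7.npz
```

```text
time: 19.82
eef_pos: [0.6176, -0.0454, 0.0502]
tcp_rot: [-0.074, 0.997, 0.001, -0.002]
force: [-0.3, -0.3, -0.0]
gripper_width: 0.596
grip_force: 25.0
18378 (array([ 3.8, -0.1]), array([79.7, 75.4]), -89.6) x range [-0.0329  0.0407] y range [-0.0342  0.0336]
plane [-0.0006 -0.0003 -0.0057] width 0.5959694306619064 24.99772936105728
t [ 0.001  -0.0011  0.0951] twist 0.0018 rows>=0.9 yaz 98.55 pos [ 0.6193 -0.0456  0.0522] time 19.9167 F [ 0.97 -0.23 -0.4 ] q [-0.25  0.53  1.56 -0.    1.05 -1.97]Traceback (most recent call last):
  File "bay.py", line 21, in <module>
    bay(sys.argv[1])
    ~~~^^^^^^^^^^^^^
  File "bay.py", line 15, in bay
    k=abs(V-v)<4; c=cross(U[k],Z[k],-52,-35,14.3); d=cross(U[k],Z[k],45,58.5,14.5); f_=cross(U[k],Z[k],-52,-40,8)
                                                     ~~~~~^^^^^^^^^^^^^^^^^^^^^^^^
  File "bay.py", line 11, in cross
    m=np.array(m); i=np.where(np.diff(m[:,1]>th))[0]; return [round(float(m[j,0]+.4+(th-m[j,1])/(m[j+1,1]-m[j,1])*(m[j+1,0]-m[j,0])),1) for j in i]
                                      ~^^^^^
IndexError: too many indices for array: array is 1-dimensional, but 2 were indexed
```

View pics/w7.png

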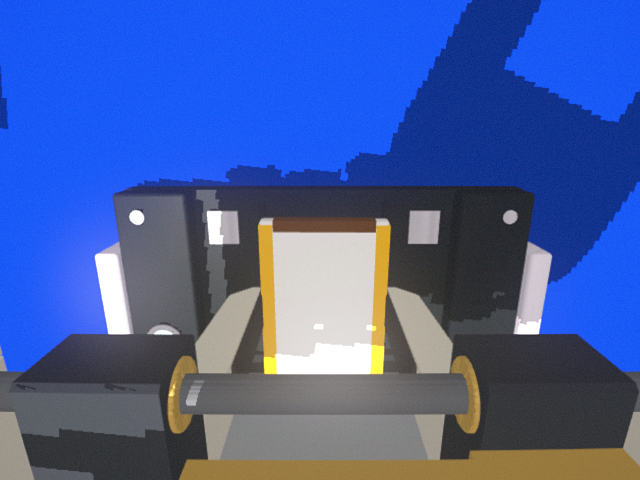

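In view the battery (324,300) sits mid-way between the bodies (118 to 532). Lowering.

```bash
python3 -m handwheel '{"jaw":[0.4,0.4,0.4,0.4,0.4,0.4,0.4,0.4],"translation":[[0.001,-0.001,0.03],[0.001,-0.001,0.055],[0.001,-0.001,0.07],[0.001,-0.001,0.082],[0.001,-0.001,0.09],[0.001,-0.001,0.094],[0.001,-0.001,0.094],[0.001,-0.001,0.094]],"twist":[0,0,0,0,0,0,0,0]}'; python3 held.py w8
```

```text
time: 20.58
eef_pos: [0.6189, -0.0467, 0.0144]
tcp_rot: [-0.074, 0.997, -0.0, 0.0]
force: [-0.1, -0.6, 0.3]
gripper_width: 0.601
grip_force: 25.0
20223 (array([-9.2, -0. ]), array([101.7,  79.9]), -0.1) x range [-0.0591  0.0407] y range [-0.0369  0.0369]
plane [ 0.0318 -0.0003 -0.006 ] width 0.600780711135693 24.99770164489746
```

```bash
python3 -m handwheel '{"jaw":[0.74,0.74,0.74,0.74,0.74,0.74,0.74,0.74,0.74,0.74,0.74,0.74,0.74],"translation":[[0,0,0],[0,0,0],[0,0,0],[0,0,0],[0,0,0],[0,0,-0.03],[0,0,-0.1],[0,0,-0.2],[0,0,-0.3],[0,0,-0.4],[0,0,-0.5],[0,0,-0.5],[0,0,-0.5]],"twist":[0,0,0,0,0,0,0,0,0,0,0,0,0]}'; python3 tool.py w9 battery; python3 ang.py a9 | grep cover; python3 - <<'E'
from h import *
z=np.load('pics/w9.npz'); C=z['C']; im=cv2.imread('pics/w9.png').astype(int)
k=(z['d']>0)&(np.hypot(*(C[...,:2]-[.62,-.046]).transpose(2,0,1))<.054)&(C[...,2]>.016)&(C[...,2]<.024)&(im[...,2]>110)
n,l,st,c=cv2.connectedComponentsWithStats(k.astype(np.uint8)); P=C[l==1+np.argmax(st[1:,4])]
A=np.c_[P[:,:2],np.ones(len(P))]; print(rect(P),np.median(P[:,2]).round(4),np.linalg.lstsq(A,P[:,2],rcond=None)[0][:2].round(3))
E
```

```text
time: 21.72
eef_pos: [0.6204, -0.047, 0.2187]
tcp_rot: [-0.074, 0.997, -0.001, 0.004]
force: [0.2, -0.4, -1.5]
gripper_width: 0.738
grip_force: 0.0
mat z 0.002526956413186343
battery 0.58 [295, 166, 57, 86] (array([620. , -47.6]), array([82.9, 54.8]), 8.3) z [18.4 19.6 20.9] col [234. 227. 201.]
scene cover 0.84 dir 46.4 far pt [0.147 0.114] ang 2.33 U 0.072 0.147 Z 0.035 0.114
scene cover 0.45 dir -156.6 far pt [0.146 0.114] ang 2.32 U -0.044 0.147 Z 0.007 0.114
side cover 0.6 dir 46.9 far pt [0.138 0.107] ang 2.31 U 0.066 0.141 Z 0.025 0.108
(array([620. , -47.3]), array([84.5, 56.5]), 8.2) 0.0197 [-0.    -0.001]
```

View pics/w9.png

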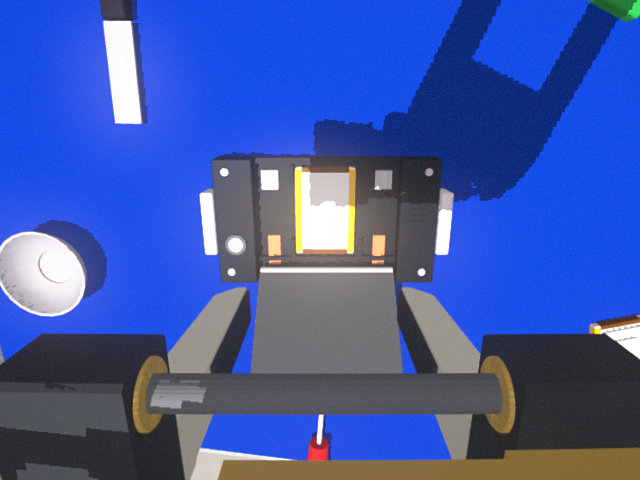

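The battery lies flat at (325,210) in the bay, its top at 19 mm as expected and about 1.5 mm off centre. The cover is at about 2.3 rad and the tool lies flat at (124,70). Handing in.

```bash
python3 -c "
from bench import ctrl
print(ctrl.close_job())"
```

```text
the job is handed in; nothing more can be done
None
```

I handed the job in at about 22 s of the 72 s, with the cover open at about 2.3 rad, the tool flat on the mat, and the fresh battery flat in the bay about 1.5 mm off centre by camera; no verdict came back.

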